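# Nest the parts cups and hold the chest lid open at 45 degrees

### The job

Get the three graded metal parts cups ready to pack: stand the medium cup inside the large one and the small cup inside the medium one, all upright, and only then lift the lid of the wooden chest (it has a brass bar for that) to 45 degrees open and keep holding it there with the gripper so that I can put the set in. The hinge has no stay and the lid drops shut by itself, so finish while still holding it half open, with nothing propping it, and leave the mallet, the spandrel, the tweezers case and the movement plate where they lie.

Things in the scene. Friction and masses are not known exactly. Their poses are not given: they have to be found in the camera images.
- cup_large: Low wide copper cup, open at the top, round with slightly flared wall: outside diameter 72 mm at the foot and 84 mm at the rim, 36 mm high, wall 3 mm, floor 4 mm thick, about 200 g. Origin: centre of its underside, z up its axis. Loose on the table, upright.
- cup_medium: Brass cup of the same shape: outside diameter 48 mm at the foot, 60 mm at the rim, 58 mm high, wall 3 mm, floor 4 mm, about 150 g. Origin: centre of its underside, z up its axis. Nested, its origin is 4 mm above that of the large cup and its rim stands 26 mm above the large cup's rim, so it can be let down by gripping it across the outside just under the rim.
- cup_small: Slim tall steel cup of the same shape: outside diameter 30 mm at the foot, 40 mm at the rim, 80 mm high, wall 3 mm, floor 4 mm, about 100 g. Origin: centre of its underside, z up its axis. Nested, its origin is 4 mm above that of the medium cup and its rim stands 26 mm above the medium cup's rim.
- chest: Dark wooden chest fixed to the table, 160 mm (its x) by 200 mm (its y) by 104 mm high, empty, closed at the start by a 10 mm thick wooden lid. Origin: centre of its underside; its x axis points from the brass bar at the front to the hinge at the back, and is turned by up to about 0.3 rad from the world x axis.
- lid (a joint): Angle of the chest's lid, rad: 0 closed, grows as the front edge rises, 0.785 is 45 degrees open. Hinged along the chest's back top edge. The lid weighs about 350 g with its bar and falls shut by itself; it takes about 2 N at the bar to lift it.
- lid_bar (a point): Middle of the lid's round brass bar: 10 mm thick, 100 mm long along the chest's y axis, on two 10 mm arms at its ends, 40 mm in front of the lid's front edge in the lid's plane; open space between the arms and below. 110 mm above the table and 200 mm from the hinge line when closed. Pinched from above across the bar, it turns between the fingers as the lid rises.
- lid_hinge (a point): Middle of the hinge line (along the chest's y axis), 200 mm from the middle of the bar.
- mallet: Small oak mallet lying on the table, head 50 x 80 x 44 mm, handle 160 mm long along its x. Origin: under the middle of the head. Leave alone.
- spandrel: Flat gilt L-shaped corner ornament with arms of about 85 mm, 8 to 14 mm thick. Origin: on the underside, near the corner. Leave alone.
- tweezers_case: Tin tweezers case with horn ends, 145 x 32 x 20 mm, long along its x. Origin: centre of its underside. Leave alone.
- movement_plate: Brass clock plate 110 x 90 x 4 mm with four 22 mm pillars, lying on a black cast-iron turntable of 180 mm diameter and 34 mm height. Origin: centre of its underside. Leave alone.
Things that resemble listed ones, but are neither listed nor needed, are in the scene too. Of the things that look like the cup_medium, the smaller one is meant. What is shaped like the cup_small but red is not meant.

How it is judged:
On the way:
1. The three cups are nested upright, medium in large and small in medium, and let go, with the lid still closed (z of cup_medium in the frame of cup_large between 0.001 and 0.01 m and horizontal distance between cup_medium and cup_large below 0.014 m and z of cup_small in the frame of cup_medium between 0.001 and 0.01 m and horizontal distance between cup_small and cup_medium below 0.014 m and angle between each of cup_large, cup_medium, cup_small's own z axis and vertical below 0.15 rad and height (world z) of cup_large below 0.008 m and contact force between the fingers and cup_large below 0.3 N and contact force between the fingers and cup_medium below 0.3 N and contact force between the fingers and cup_small below 0.3 N and linear speed of each of cup_large, cup_medium, cup_small below 0.03 m/s and value of joint lid below 0.06 rad), for 0.2 s.
At the end, for the whole second after the job is handed in: Medium cup on the large cup's floor, small on the medium's, each within 14 mm of centred, tilted under 0.15 rad, at rest and untouched, large cup on the table; lid still at 0.785 rad within 0.13 (45 degrees, 7 either way), held by the fingers (0.8 N or more) and by no other object (z of cup_medium in the frame of cup_large between 0.001 and 0.01 m and horizontal distance between cup_medium and cup_large below 0.014 m and z of cup_small in the frame of cup_medium between 0.001 and 0.01 m and horizontal distance between cup_small and cup_medium below 0.014 m and angle between each of cup_large, cup_medium, cup_small's own z axis and vertical below 0.15 rad and height (world z) of cup_large below 0.008 m and contact force between the fingers and cup_large below 0.3 N and contact force between the fingers and cup_medium below 0.3 N and contact force between the fingers and cup_small below 0.3 N and linear speed of each of cup_large, cup_medium, cup_small below 0.03 m/s and value of joint lid between 0.655 and 0.915 rad and velocity of joint lid between -0.1 and 0.1 rad/s and contact force between the fingers and chest above 0.8 N and contact force between each of cup_large, cup_medium, cup_small, mallet, spandrel, tweezers_case, movement_plate and chest below 0.2 N); the arm keeps its last pose, push and grip.
It fails at once if the oak mallet is pushed more than 30 mm from where it lay (distance of mallet from where it was at the start of the episode above 0.03 m).
It fails at once if the gilt spandrel is pushed more than 30 mm from where it lay (distance of spandrel from where it was at the start of the episode above 0.03 m).
It fails at once if the tweezers case is pushed more than 30 mm from where it lay (distance of tweezers_case from where it was at the start of the episode above 0.03 m).
It fails at once if the brass movement plate is pushed more than 30 mm from where it lay (distance of movement_plate from where it was at the start of the episode above 0.03 m).
It also fails if it takes over 64 s, if anything falls off the work surface, if the arm or the gripper's body presses on something with over 40 N, if the wrist force passes 120 N, or if a joint passes its speed limit or range.

### The arm

A 7-joint arm with a two-finger parallel gripper is mounted at the origin on the work surface. World frame = base frame: x ahead of the robot, y to its left, z up, the work surface at z = 0. Lengths are in m, angles in rad, forces in N, time in s.
With the tool pointing down it reaches from about 0.4 to 0.9 m from the base axis. Payload 5.5 kg.
Tool frame: the origin (TCP) lies where the fingers leave the gripper's body, on its centre line; the fingertips stand 66 mm ahead of it and the grasp point (between the pads) lies 47 mm ahead of it (ctrl.tcp_to_grasp is the distance from the TCP to the grasp point, in m); z points along the fingers, y is the line along which they close (so a half turn about z gives the same grasp; the last joint's range is limited). The gripper opens to 92 mm and grips with 3 to 60 N. Pads are 19 mm wide; open, the fingers measure 130 mm over their backs; the gripper's body (75 mm by 190 mm) begins 47 mm behind the grasp point.
Start: joints at [-0.885, 0.501, -0.427, 1.55, 0.221, 1.138, -0.21], TCP at [0.267, 0.593, 0.292] pointing down, gripper open.
Joint ranges: [-2.88, 2.88], [-0.31, 2.03], [-1.54, 1.56], [0.2, 2.42], [-1.41, 4.55], [0.19, 2.02], [-2.57, 2.57]. Speed limits (rad/s): [2.57, 2.57, 3.14, 3.14, 3.14, 3.14, 3.14].

### API

Orientations are given as a rotation vector (axis times angle).
In Python, from cell import ctrl gives the robot as it stands. The module is installed in compiled form; this text tells all that it offers.
- The arm moves only by the tool servo_tool, never from a script. Its argument "motion" is a list of rows, each a list of 7 numbers: the shift along the world's x, y, z scaled (see below), then the turn, a rotation vector about the world's x, y, z scaled (see below), then the opening, from 0 (shut) to 1 (fully open). In form: [[dx, dy, dz, rx, ry, rz, grip], ...]. A call has 1 to 8 rows; each row is the pose to reach, as a shift and turn from the pose commanded when the call began, turning the shorter way round; what a row does not reach only later rows make up. The controller multiplies each number of a shift by 0.4 m and each number of a turn by pi rad. A row lasts 1/8 s, in which the tool goes at most 62.5 mm and 10.7 degrees, less where a joint would pass 70% of its speed; a pose out of reach is approached as far as the arm can. A call with a number of a shift or a turn outside -1 to 1 is refused whole. A call with a gripper value outside its range is refused whole. The fingers move at their own pace and stop on an object; the grip force is fixed at half the most. Time passes only in rows, so rows that repeat a pose let the fingers close. It gives the time, the measured TCP pose, the force, the opening and the grip force at its end, in the units of the state.
- ctrl.sense(): the state, without advancing time (a new reading comes with each control period).
- ctrl.read_camera(name): name is "scene" or "top"; returns a dict with "color" (420x560x3 uint8, blue, green, red), "fx", "fy", "cx", "cy" (pixels), "k1" (the pictures are not rectified: a ray, as slopes to the right and down, at radius r is drawn at 1 + k1 r^2 times it, then the intrinsics apply), "world_to_cam" (4x4, takes a point from world to camera coordinates). Camera axes: x right, y up, looking along -z (the intrinsics and any distortion apply to the point x, -y, -z); pixel columns grow to the right and rows downward; lengths in m; the calibration is good to about 2 mm. A picture is of the moment at which its call begins. There is no depth.
- ctrl.hand_in(): hands the job in; it is judged then, once.
The state is a dict: "t": time; "joints": joint angles; "dq": joint speeds; "joint_efforts": joint torques, N m; "ee_pos": TCP position; "tool_rot": TCP orientation; "wrist_force": force on the tool from outside, world axes, zero at the start; "torque": the same for the moment, N m; "opening": opening from 0.0 (shut) to 1.0 (fully open); "gripper_force": force on a finger pad.
Only numpy, scipy, OpenCV 4.12 (cv2) and the standard library are available. Lean on these libraries where they do the work, as an engineer would, in place of code of your own. Each camera call takes 0.05 s, during which the arm holds its last target. There are 200 camera calls.

## Working session

There is one attempt and no reset: what is moved stays moved. The work goes in short steps, Python scripts to look and compute and a tool call to move; the robot and the scene stay as the last step left them, time stands still between calls to the robot, and variables do not carry over. Pictures are saved under pics/ and viewed, at most 10 in all, crops included, and the job is handed in when it is done.

Besides the shell and the picture viewer there is one more tool, called after "Call:" by a JSON object that holds its "api" and its "payload", one argument or row to a line. servo_tool: Moves the arm, as the interface text tells. Shifts and turns lie within -1 to 1; 1 stands for 0.4 m of shift or pi rad of turn. Its arguments: {"type":"object","properties":{"motion":{"type":"array","items":{"type":"array","items":{"type":"number"}}}},"required":["motion"]}

```bash
mkdir -p pics
cat > h.py <<'E'
import numpy as np, cv2
from cell import ctrl
def snap(n,f=None):
    c=ctrl.read_camera(n)
    if f: cv2.imwrite('pics/'+f,c['color'])
    return c
def ray(c,u,v):
    xd=np.array([(u-c['cx'])/c['fx'],(v-c['cy'])/c['fy']]); x=xd.copy()
    for _ in range(20): x=xd/(1+c['k1']*(x@x))
    T=np.array(c['world_to_cam']); R=T[:3,:3]
    return -R.T@T[:3,3], R.T@np.array([x[0],-x[1],-1.])
def onz(c,u,v,z):
    o,d=ray(c,u,v); return o+d*(z-o[2])/d[2]
def proj(c,p):
    T=np.array(c['world_to_cam']); q=T[:3,:3]@np.array(p)+T[:3,3]
    x=np.array([q[0],-q[1]])/-q[2]; x=x*(1+c['k1']*(x@x))
    return np.array([x[0]*c['fx']+c['cx'],x[1]*c['fy']+c['cy']])
E
python3 - <<'E'
from h import *
for n in('top','scene'):
    c=snap(n,n+'0.png'); print(n,ray(c,280,210))
s=ctrl.sense(); print({k:np.round(v,3) for k,v in s.items()},ctrl.tcp_to_grasp)
E
```

```text
top (array([ 0.39908657, -0.08205332,  1.35937326]), array([ 0.14923412,  0.00575641, -0.98881664]))
scene (array([1.21941753, 0.28284762, 0.87770649]), array([-0.58423182, -0.3180422 , -0.74711738]))
{'t': np.float64(0.1), 'joints': array([-0.885,  0.502, -0.427,  1.551,  0.221,  1.138, -0.21 ]), 'dq': array([-0.001, -0.002, -0.   , -0.003, -0.   , -0.   ,  0.001]), 'joint_efforts': array([-1.0000e-02, -5.6787e+01, -5.8390e+00, -2.7992e+01, -6.9000e-02,
        2.4000e-02,  0.0000e+00]), 'ee_pos': array([0.267, 0.592, 0.291]), 'tool_rot': array([-6.590e-01, -3.071e+00,  3.000e-03]), 'wrist_force': array([-0.407,  0.446, -0.216]), 'torque': array([ 0.024,  0.016, -0.007]), 'gripper_force': np.float64(0.0), 'opening': np.float64(1.003)} 0.0467
```

View pics/top0.png

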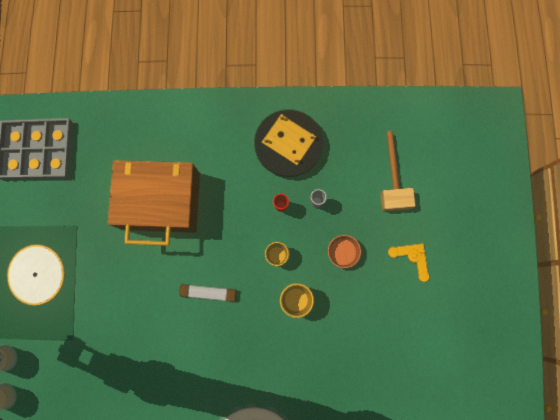

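View pics/scene0.png

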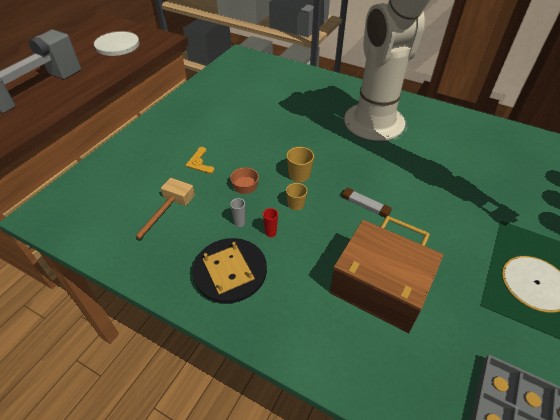

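The top view has up as +x and left as +y. It shows the copper cup at (344,252), the small brass cup at (277,254) and the decoy brass cup at (297,301). The steel cup is at (318,197) with the red one at (281,202), and the chest is at (152,196) with its bar near (147,242). In the scene view the copper cup is at (244,180), the brass at (296,197) and the steel at (238,212).

```bash
cat >> h.py <<'E'
from scipy.optimize import least_squares
def notgreen(c):
    hsv=cv2.cvtColor(c['color'],cv2.COLOR_BGR2HSV)
    g=cv2.inRange(hsv,(65,90,0),(95,255,255))
    return cv2.morphologyEx(255-g,cv2.MORPH_OPEN,np.ones((2,2),np.uint8))
def cup(c,u,v,h,R,r=40):
    m=notgreen(c); cs,_=cv2.findContours(m,cv2.RETR_EXTERNAL,cv2.CHAIN_APPROX_NONE)
    k=max(cs,key=lambda k:cv2.pointPolygonTest(k,(float(u),float(v)),True)).reshape(-1,2)
    P=np.array([onz(c,a,b,h)[:2] for a,b in k]); o=ray(c,u,v)[0][:2]
    x=onz(c,u,v,h)[:2]
    for _ in range(6):
        d=(x-o)/np.linalg.norm(x-o); w=(P-x)@d>0.1*R
        f=least_squares(lambda q:np.hypot(*(P[w]-q).T)-R,x,loss='soft_l1',f_scale=.001); x=f.x
    return x,np.sqrt(np.mean(f.fun**2)),cv2.boundingRect(k)
E
python3 - <<'E'
from h import *
np.set_printoptions(precision=4,suppress=True)
t=snap('top');s=snap('scene')
for n,a,b,h,R in[('L',(344,252),(244,180),.036,.042),('M',(277,254),(296,197),.058,.030),('S',(318,197),(238,212),.08,.02),('bigM',(297,301),(300,165),.08,.04),('red',(281,202),(271,222),.08,.02)]:
    for c,p in((t,a),(s,b)): print(n,*cup(c,*p,h,R))
# bar: yellow mask
for c,(x0,y0,x1,y1),nm in((t,(110,220,190,260),'t'),(s,(370,210,440,250),'s')):
    im=c['color'][y0:y1,x0:x1]; cv2.imwrite(f'pics/b{nm}.png',cv2.resize(im,None,fx=8,fy=8,interpolation=cv2.INTER_CUBIC))
for p in[(126,242),(168,244)]: print('bar',onz(t,*p,.11))
for p in[(385,219),(428,235)]: print('bar s',onz(s,*p,.11))
for p in[(111,162),(193,164),(109,227),(190,229)]: print('lid',onz(t,*p,.114))
E
```

```text
L [ 0.4854 -0.2492] 0.0035585500206913507 (328, 235, 40, 36)
L [ 0.4985 -0.2267] 0.00089688252341384 (231, 168, 29, 27)
M [ 0.4865 -0.0669] 0.0010615665720380015 (265, 242, 38, 29)
M [ 0.3434 -0.1217] 0.0031876825481880135 (287, 147, 29, 65)
S [ 0.6223 -0.1714] 0.0007134973385168628 (311, 190, 18, 20)
S [ 0.6306 -0.1615] 0.0007677051555447873 (231, 199, 16, 29)
bigM [ 0.3687 -0.1474] 0.005274646819488166 (280, 283, 50, 37)
bigM [ 0.3778 -0.1051] 0.0009403405630293072 (287, 147, 29, 65)
red [ 0.6146 -0.0785] 0.0008599192505053743 (273, 193, 19, 21)
red [ 0.6192 -0.0693] 0.0009684210858365637 (263, 208, 17, 31)
bar [0.5133 0.2974 0.11  ]
bar [0.508  0.1944 0.11  ]
bar s [0.5213 0.1956 0.11  ]
bar s [0.52   0.3015 0.11  ]
lid [0.7112 0.3417 0.114 ]
lid [0.7027 0.1364 0.114 ]
lid [0.5496 0.3397 0.114 ]
lid [0.5433 0.1409 0.114 ]
```

Run:
```python
from h import *
t=snap('top');s=snap('scene')
def crop(c,x,y,w,h): return cv2.resize(c['color'][y:y+h,x:x+w],(400,300),interpolation=cv2.INTER_NEAREST)
a=np.hstack([crop(t,256,180,112,84),crop(t,100,150,112,84)])
b=np.hstack([crop(s,220,150,100,75),crop(s,330,200,120,90)])
cv2.imwrite('pics/c1.png',np.vstack([a,b]))
hs=cv2.cvtColor(t['color'],cv2.COLOR_BGR2HSV);
for p in[(318,215),(370,252),(365,258),(318,197),(312,197),(344,252),(330,210),(292,262),(322,203)]: print(p,hs[p[1],p[0]])
```

```text
(318, 215) [ 67 118 112]
(370, 252) [ 66 113 120]
(365, 258) [60 90 71]
(318, 197) [37 30 76]
(312, 197) [38 33 92]
(344, 252) [ 11 176 207]
(330, 210) [ 67 114  65]
(292, 262) [ 63 100  69]
(322, 203) [ 23  29 143]
```

View pics/c1.png

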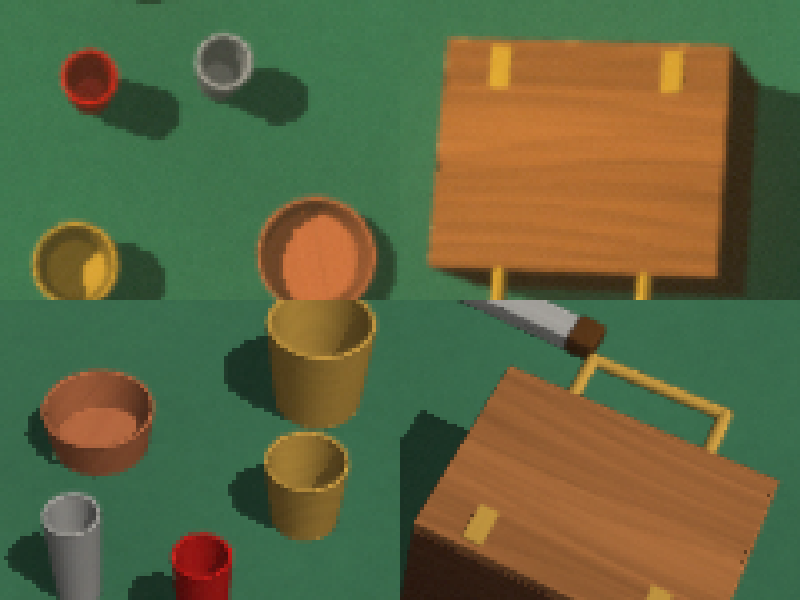

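The crops show each cup clearly, and dark green shadows to their lower right were spoiling the mask. I'll tighten the mask by hue and saturation.

```bash
python3 - <<'E'
s=open('h.py').read()
a=s.index("    g=cv2.inRange"); b=s.index("def cup")
s=s[:a]+"""    H,S,V=cv2.split(hsv)
    m=np.uint8(((H<50)|(H>150)|(S<60))*255)
    return cv2.medianBlur(m,3)
"""+s[b:]
open('h.py','w').write(s)
E
cat > m.py <<'E'
from h import *
np.set_printoptions(precision=4,suppress=True)
t=snap('top');s=snap('scene')
for n,a,b,h,R in[('L',(344,252),(244,180),.036,.042),('M',(277,254),(296,197),.058,.030),('S',(318,197),(238,212),.08,.02),('bigM',(297,301),(300,165),.08,.04),('red',(281,202),(271,222),.08,.02)]:
    for c,p in((t,a),(s,b)): print(n,*cup(c,*p,h,R))
for c,(x0,y0,x1,y1),h in((t,(105,231,185,260),.114),(s,(384,212,440,248),.114)):
    hs=cv2.cvtColor(c['color'],cv2.COLOR_BGR2HSV)[y0:y1,x0:x1]
    m=cv2.inRange(hs,(14,100,110),(40,255,255))
    ys,xs=np.nonzero(m); P=np.array([onz(c,x+x0,y+y0,.112)[:2] for x,y in zip(xs,ys)])
    y=P[:,1]; print('bar',len(P),'y range',y.min(),y.max(),'x',P[:,0].min(),P[:,0].max())
    # front part only
    q=P
    for _ in range(3):
        w=(q[:,1]>y.min()+.015)&(q[:,1]<y.max()-.015); k=np.polyfit(q[w,1],q[w,0],1); q=q[abs(q[:,0]-np.polyval(k,q[:,1]))<.012]
    mid=(y.min()+y.max())/2; print('slope',k[0],'mid',np.polyval(k,mid),mid)
for p in[(112.5,160.5),(192,163),(108.5,225),(189,227.5)]: print('lid',onz(t,*p,.114))
E
python3 m.py
```

```text
L [ 0.4933 -0.2355] 0.0007073788755335652 (327, 234, 35, 35)
L [ 0.4975 -0.2314] 0.0011252215429611002 (230, 167, 29, 27)
M [ 0.4872 -0.0648] 0.0007078370676353152 (264, 241, 26, 26)
M [ 0.3425 -0.1258] 0.0035070640867419173 (286, 146, 28, 64)
S [ 0.6241 -0.1687] 0.0006599678030913606 (310, 189, 17, 19)
S [ 0.6297 -0.1657] 0.0009935473350087545 (230, 198, 15, 29)
bigM [ 0.3719 -0.1143] 0.0008659406796703109 (279, 283, 36, 35)
bigM [ 0.3775 -0.1092] 0.0012823428913483598 (286, 146, 28, 64)
red [ 0.6151 -0.0759] 0.0006623568481158186 (272, 193, 18, 19)
red [ 0.6191 -0.0734] 0.0006593751290974139 (262, 208, 16, 30)
bar 288 y range 0.19198175508703713 0.3021575420171627 x 0.5054137968869081 0.5398236898338477
slope 0.035407231450542455 mid 0.5124007672539765 0.24706964855209992
bar 302 y range 0.19474080885399297 0.3086670455305329 x 0.5086872913646466 0.5978048315573691
slope -0.012372183658045854 mid 0.520310971894371 0.251703927192263
lid [0.715 0.338 0.114]
lid [0.7053 0.1389 0.114 ]
lid [0.5545 0.3411 0.114 ]
lid [0.5469 0.1434 0.114 ]
```

The two views agree to about 5 mm with a nearly constant offset, so I'll average them: L (0.4955,-0.2335), M (0.489,-0.063), S (0.627,-0.167).

Call:
{"api": "servo_tool", "payload": {
  "motion": [
    [0.3, -0.9, 0, 0, 0, 0.134, 1],
    [0.3, -0.9, 0, 0, 0, 0.134, 1],
    [0.3, -0.9, 0, 0, 0, 0.134, 1],
    [0.3, -0.9, 0, 0, 0, 0.134, 1],
    [0.3, -0.9, 0, 0, 0, 0.134, 1],
    [0.3, -0.9, 0, 0, 0, 0.134, 1],
    [0.3, -0.9, 0, 0, 0, 0.134, 1],
    [0.3, -0.9, 0, 0, 0, 0.134, 1]
  ]
}}

```text
t: 1.4
ee_pos: [0.3868, 0.2328, 0.2926]
tool_rot: [0.005, 3.141, 0.001]
wrist_force: [0.0, 0.8, -0.2]
opening: 0.998
gripper_force: 0.0
```

Call:
{"api": "servo_tool", "payload": {
  "motion": [
    [0.255, -0.737, 0, 0, 0, 0, 1],
    [0.255, -0.737, 0, 0, 0, 0, 1],
    [0.255, -0.737, 0, 0, 0, 0, 1],
    [0.255, -0.737, 0, 0, 0, 0, 1],
    [0.255, -0.737, 0, 0, 0, 0, 1],
    [0.255, -0.737, -0.2, 0, 0, 0, 1],
    [0.255, -0.737, -0.2, 0, 0, 0, 1],
    [0.255, -0.737, -0.2, 0, 0, 0, 1]
  ]
}}

```text
t: 2.4
ee_pos: [0.4882, -0.0599, 0.2106]
tool_rot: [0.002, -3.138, -0.002]
wrist_force: [-0.8, -0.5, 0.1]
opening: 0.999
gripper_force: 0.0
```

Run:
```python
from h import *
s=ctrl.sense(); print(np.array(s['ee_pos'])-[.489,-.063,.104], (np.array([.489,-.063,.104])-s['ee_pos'])/.4)
snap('scene','s2.png')
```

```text
[-0.00082613  0.00313164  0.1066153 ] [ 0.00206533 -0.0078291  -0.26653826]
```

View pics/s2.png

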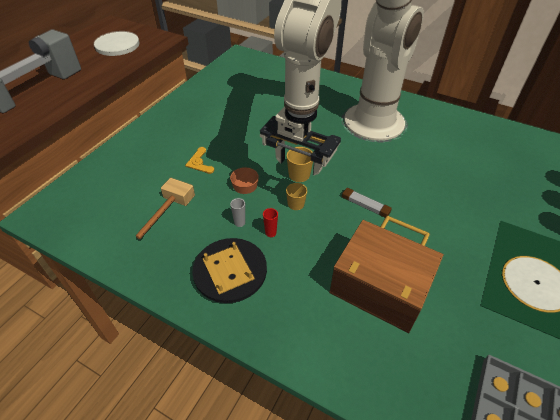

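The gripper hovers above the medium cup (296,197), closing along y, with no obstacles near it. Descend and grip.

Call:
{"api": "servo_tool", "payload": {
  "motion": [
    [0, 0, -0.15, 0, 0, 0, 1],
    [0, 0, -0.22, 0, 0, 0, 1],
    [0, 0, -0.27, 0, 0, 0, 1],
    [0, 0, -0.27, 0, 0, 0, 1],
    [0, 0, -0.27, 0, 0, 0, 0.4],
    [0, 0, -0.27, 0, 0, 0, 0.4],
    [0, 0, -0.27, 0, 0, 0, 0.4],
    [0, 0, -0.27, 0, 0, 0, 0.4]
  ]
}}

```text
t: 3.45
ee_pos: [0.489, -0.062, 0.1048]
tool_rot: [0.003, 3.141, -0.0]
wrist_force: [0.2, -0.4, 4.0]
opening: 0.633
gripper_force: 30.0
```

Call:
{"api": "servo_tool", "payload": {
  "motion": [
    [0, 0, 0.05, 0, 0, 0, 0.4],
    [0, 0, 0.12, 0, 0, 0, 0.4],
    [0, 0, 0.2, 0, 0, 0, 0.4],
    [0, 0, 0.2, 0, 0, 0, 0.4],
    [0, 0, 0.2, 0, 0, 0, 0.4]
  ]
}}

```text
t: 4.08
ee_pos: [0.4881, -0.0621, 0.1837]
tool_rot: [-0.003, -3.141, -0.0]
wrist_force: [-0.2, 0.1, -1.5]
opening: 0.63
gripper_force: 30.0
```

Run:
```python
from h import *
t=snap('top');s=snap('scene','s3.png');cv2.imwrite('pics/s3c.png',cv2.resize(s['color'][90:240,200:360],(640,600)))
print(ctrl.sense()['wrist_force'])
for c,p in((t,(344,252)),(s,(244,185))): print('L',*cup(c,*p,.036,.042))
```

```text
[-0.3025821  -0.15819976 -1.82350542]
L [ 0.49351932 -0.2353776 ] 0.0006978483007367704 (327, 234, 35, 35)
L [ 0.49743669 -0.23163022] 0.0011572939964511362 (230, 167, 29, 27)
```

View pics/s3c.png

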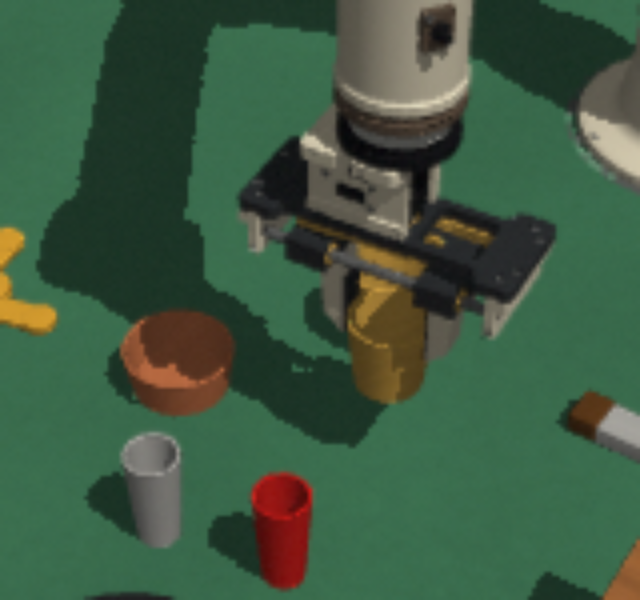

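The cup hangs upright in the fingers, at about (390,340) in the crop, and the copper cup is free at (180,360). Carry it over and lower it.

Call:
{"api": "servo_tool", "payload": {
  "motion": [
    [0.016, -0.14, 0, 0, 0, 0, 0.4],
    [0.016, -0.28, 0, 0, 0, 0, 0.4],
    [0.016, -0.428, 0, 0, 0, 0, 0.4],
    [0.016, -0.428, 0, 0, 0, 0, 0.4],
    [0.016, -0.428, -0.06, 0, 0, 0, 0.4],
    [0.016, -0.428, -0.12, 0, 0, 0, 0.4],
    [0.016, -0.428, -0.17, 0, 0, 0, 0.4],
    [0.016, -0.428, -0.17, 0, 0, 0, 0.4]
  ]
}}

```text
t: 5.18
ee_pos: [0.4933, -0.2315, 0.1137]
tool_rot: [-0.001, -3.136, -0.004]
wrist_force: [0.2, 0.7, -1.3]
opening: 0.634
gripper_force: 30.0
```

Call:
{"api": "servo_tool", "payload": {
  "motion": [
    [0, 0, -0.014, 0, 0, 0, 0.4],
    [0, 0, -0.014, 0, 0, 0, 0.4],
    [0, 0, -0.014, 0, 0, 0, 0.8],
    [0, 0, -0.014, 0, 0, 0, 0.8],
    [0, 0, -0.014, 0, 0, 0, 0.8],
    [0, 0, 0.1, 0, 0, 0, 0.8],
    [0, 0, 0.25, 0, 0, 0, 0.8],
    [0, 0, 0.25, 0, 0, 0, 0.8]
  ]
}}

```text
t: 6.18
ee_pos: [0.4983, -0.2346, 0.2215]
tool_rot: [0.003, 3.132, -0.007]
wrist_force: [-0.3, 0.2, -0.6]
opening: 0.801
gripper_force: 0.0
```

Call:
{"api": "servo_tool", "payload": {
  "motion": [
    [0.329, 0.165, 0, 0, 0, 0, 0.7],
    [0.329, 0.165, 0, 0, 0, 0, 0.7],
    [0.329, 0.165, 0, 0, 0, 0, 0.7],
    [0.329, 0.165, 0, 0, 0, 0, 0.7],
    [0.329, 0.165, 0, 0, 0, 0, 0.7]
  ]
}}

```text
t: 6.8
ee_pos: [0.6252, -0.1683, 0.2153]
tool_rot: [-0.005, -3.139, 0.001]
wrist_force: [-0.4, -1.1, -0.5]
opening: 0.7
gripper_force: 0.0
```

Run:
```python
from h import *
np.set_printoptions(precision=4,suppress=True)
t=snap('top','t4.png');s=snap('scene','s4.png')
A=cv2.resize(t['color'][170:280,260:370],(400,400));B=cv2.resize(s['color'][120:260,180:320],(400,400))
cv2.imwrite('pics/c4.png',np.hstack([A,B]))
print(ctrl.sense()['ee_pos'])
```

```text
[ 0.6252 -0.1688  0.2159]
```

View pics/c4.png

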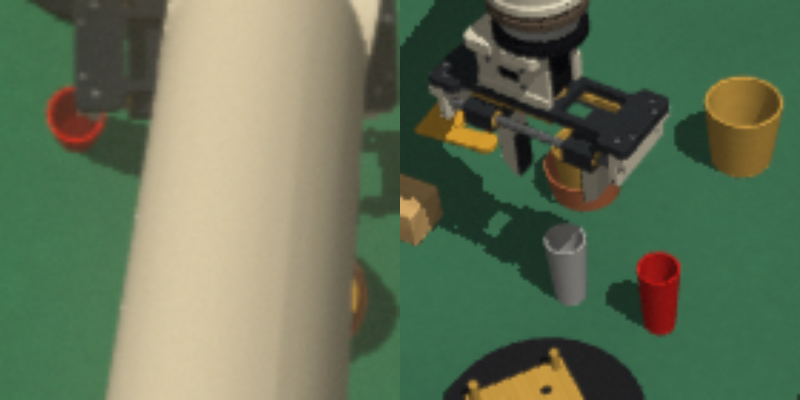

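The brass cup stands inside the copper one at about (585,180) in the right half, and the gripper is over the steel cup at (570,260). Descend and grip.

Call:
{"api": "servo_tool", "payload": {
  "motion": [
    [0.004, 0, -0.1, 0, 0, 0, 0.7],
    [0.004, 0, -0.17, 0, 0, 0, 0.7],
    [0.004, 0, -0.222, 0, 0, 0, 0.7],
    [0.004, 0, -0.222, 0, 0, 0, 0.7],
    [0.004, 0, -0.222, 0, 0, 0, 0.3],
    [0.004, 0, -0.222, 0, 0, 0, 0.3],
    [0.004, 0, -0.222, 0, 0, 0, 0.3],
    [0.004, 0, -0.222, 0, 0, 0, 0.3]
  ]
}}

```text
t: 7.9
ee_pos: [0.629, -0.1672, 0.1285]
tool_rot: [0.002, 3.14, -0.0]
wrist_force: [-0.3, 0.5, 3.0]
opening: 0.412
gripper_force: 30.0
```

Call:
{"api": "servo_tool", "payload": {
  "motion": [
    [0, 0, 0.1, 0, 0, 0, 0.3],
    [0, 0, 0.2, 0, 0, 0, 0.3],
    [0, 0, 0.3, 0, 0, 0, 0.3],
    [0, 0, 0.3, 0, 0, 0, 0.3],
    [0, 0, 0.3, 0, 0, 0, 0.3]
  ]
}}

```text
t: 8.52
ee_pos: [0.6276, -0.1671, 0.2466]
tool_rot: [-0.003, -3.14, -0.0]
wrist_force: [0.7, -0.7, -2.1]
opening: 0.414
gripper_force: 30.0
```

Run:
```python
from h import *
np.set_printoptions(precision=4,suppress=True)
t=snap('top','t5.png');s=snap('scene','s5.png')
A=cv2.resize(t['color'][170:280,260:370],(400,400));B=cv2.resize(s['color'][120:260,180:320],(400,400))
cv2.imwrite('pics/c5.png',np.hstack([A,B]))
print(ctrl.sense()['ee_pos'])
```

```text
[ 0.6271 -0.1669  0.2455]
```

View pics/c5.png

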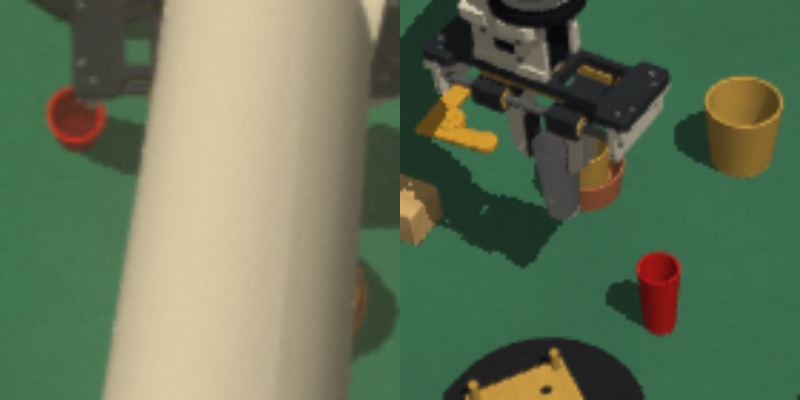

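Call:
{"api": "servo_tool", "payload": {
  "motion": [
    [0, 0.15, 0, 0, 0, 0, 0.3],
    [0, 0.3, 0, 0, 0, 0, 0.3],
    [0, 0.45, 0, 0, 0, 0, 0.3],
    [0, 0.5, 0, 0, 0, 0, 0.3],
    [0, 0.5, 0, 0, 0, 0, 0.3],
    [0, 0.5, 0, 0, 0, 0, 0.3]
  ]
}}

```text
t: 9.38
ee_pos: [0.6281, 0.0298, 0.2466]
tool_rot: [-0.007, -3.14, 0.003]
wrist_force: [-0.1, -0.8, -0.6]
opening: 0.414
gripper_force: 30.0
```

Run:
```python
from h import *
np.set_printoptions(precision=4,suppress=True)
t=snap('top');s=snap('scene')
for c in(t,s):
    hs=cv2.cvtColor(c['color'],cv2.COLOR_BGR2HSV)
    u,v=proj(c,[.4955,-.2335,.05]); print(u,v,hs[int(v),int(u)])
print(ctrl.sense()['ee_pos'],'S' )
print('S held, foot scene px',proj(s,[.627,.033,.118]))
# M rim top: hull of yellow mask only
for c in(t,s):
    hs=cv2.cvtColor(c['color'],cv2.COLOR_BGR2HSV); m=cv2.inRange(hs,(17,90,40),(40,255,255))
    u,v=proj(c,[.4955,-.2335,.062]); k=np.zeros_like(m); cv2.circle(k,(int(u),int(v)),22,255,-1); m=cv2.medianBlur(m&k,3)
    ys,xs=np.nonzero(m); H=cv2.convexHull(np.c_[xs,ys].astype(np.int32)); hull=np.zeros_like(m); cv2.fillPoly(hull,[H],255)
    cs,_=cv2.findContours(hull,0,cv2.CHAIN_APPROX_NONE); P=np.array([onz(c,a,b,.062)[:2] for a,b in cs[0].reshape(-1,2)])
    o=ray(c,u,v)[0][:2];x=P.mean(0)
    for _ in range(6):
        d=(x-o)/np.linalg.norm(x-o); w=(P-x)@d>0
        f=least_squares(lambda q:np.hypot(*(P[w]-q).T)-.03,x,loss='soft_l1',f_scale=.001); x=f.x
    print('M',x,np.sqrt(np.mean(f.fun**2)))
A=cv2.resize(t['color'][170:280,290:400],(400,400));B=cv2.resize(s['color'][110:250,220:360],(400,400))
cv2.imwrite('pics/c6.png',np.hstack([A,B]))
```

```text
344.2807766169037 249.5465839248621 [ 21 169 110]
243.34388649589678 172.6507983254999 [ 19 169  92]
[0.6283 0.0296 0.247 ] S
S held, foot scene px [306.5066 221.4401]
M [ 0.4933 -0.2361] 0.000840656156041373
M [ 0.4992 -0.2322] 0.0013014395942975718
```

View pics/c6.png

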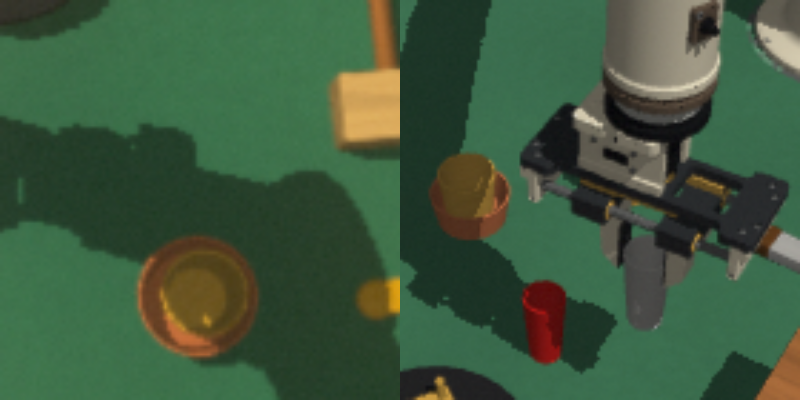

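The top view shows the brass cup centred in the copper one (fits agree within 2 mm), and the steel cup hangs upright in the gripper. Carry it to M at (0.4965,-0.234).

Call:
{"api": "servo_tool", "payload": {
  "motion": [
    [-0.11, -0.15, 0, 0, 0, 0, 0.3],
    [-0.2, -0.3, 0, 0, 0, 0, 0.3],
    [-0.28, -0.45, 0, 0, 0, 0, 0.3],
    [-0.3275, -0.6, 0, 0, 0, 0, 0.3],
    [-0.3275, -0.659, 0, 0, 0, 0, 0.3],
    [-0.3275, -0.659, 0, 0, 0, 0, 0.3],
    [-0.3275, -0.659, -0.06, 0, 0, 0, 0.3],
    [-0.3275, -0.659, -0.06, 0, 0, 0, 0.3]
  ]
}}

```text
t: 10.48
ee_pos: [0.4957, -0.2308, 0.222]
tool_rot: [-0.005, -3.138, -0.003]
wrist_force: [-0.5, 0.8, -1.3]
opening: 0.411
gripper_force: 30.0
```

Run:
```python
from h import *
s=ctrl.sense(); print((np.array([.497,-.234,.138])-s['ee_pos'])/.4,s['wrist_force'],s['tool_rot'])
```

```text
[ 0.00313746 -0.00812268 -0.20993065] [-0.45009108  0.80021398 -1.30438612] [-4.84687049e-03 -3.13806232e+00 -2.51624830e-03]
```

Call:
{"api": "servo_tool", "payload": {
  "motion": [
    [0.002, -0.004, -0.05, 0, 0, 0, 0.3],
    [0.002, -0.004, -0.1, 0, 0, 0, 0.3],
    [0.002, -0.004, -0.15, 0, 0, 0, 0.3],
    [0.002, -0.004, -0.19, 0, 0, 0, 0.3],
    [0.002, -0.004, -0.206, 0, 0, 0, 0.3],
    [0.002, -0.004, -0.206, 0, 0, 0, 0.3]
  ]
}}

```text
t: 11.22
ee_pos: [0.4981, -0.2324, 0.141]
tool_rot: [-0.003, -3.141, -0.0]
wrist_force: [0.1, 1.1, -1.4]
opening: 0.415
gripper_force: 30.0
```

Run:
```python
from h import *
s=ctrl.sense(); print(s['ee_pos'],s['wrist_force'])
```

```text
[ 0.49810258 -0.2323682   0.14098245] [ 0.06578252  1.08447576 -1.40418254]
```

Call:
{"api": "servo_tool", "payload": {
  "motion": [
    [-0.002, -0.003, -0.008, 0, 0, 0, 0.3],
    [-0.002, -0.003, -0.008, 0, 0, 0, 0.3],
    [-0.002, -0.003, -0.008, 0, 0, 0, 0.65],
    [-0.002, -0.003, -0.008, 0, 0, 0, 0.65],
    [-0.002, -0.003, -0.008, 0, 0, 0, 0.65],
    [-0.002, -0.003, 0.1, 0, 0, 0, 0.65],
    [-0.002, -0.003, 0.2, 0, 0, 0, 0.65],
    [-0.002, -0.003, 0.3, 0, 0, 0, 0.65]
  ]
}}

```text
t: 12.22
ee_pos: [0.4972, -0.2336, 0.2624]
tool_rot: [0.003, 3.142, -0.0]
wrist_force: [-0.1, -1.0, 0.6]
opening: 0.65
gripper_force: 0.0
```

Call:
{"api": "servo_tool", "payload": {
  "motion": [
    [0, 0.15, 0, 0, 0, 0, 0.65],
    [0, 0.3, 0, 0, 0, 0, 0.65],
    [0, 0.45, 0, 0, 0, 0, 0.65],
    [0, 0.6, 0, 0, 0, 0, 0.65],
    [0, 0.75, 0, 0, 0, 0, 0.65],
    [0, 0.9, 0, 0, 0, 0, 0.65],
    [0, 0.9, 0, 0, 0, 0, 0.65]
  ]
}}

```text
t: 13.1
ee_pos: [0.4965, 0.1326, 0.2615]
tool_rot: [-0.012, 3.141, 0.005]
wrist_force: [0.6, -0.4, -0.2]
opening: 0.649
gripper_force: 0.0
```

Run:
```python
from h import *
print(ctrl.sense()['ee_pos'])
t=snap('top');s=snap('scene')
A=cv2.resize(t['color'][170:280,290:400],(400,400));B=cv2.resize(s['color'][130:230,200:300],(400,400))
cv2.imwrite('pics/c7.png',np.hstack([A,B]))
```

```text
[0.49647846 0.13263519 0.26148035]
```

View pics/c7.png

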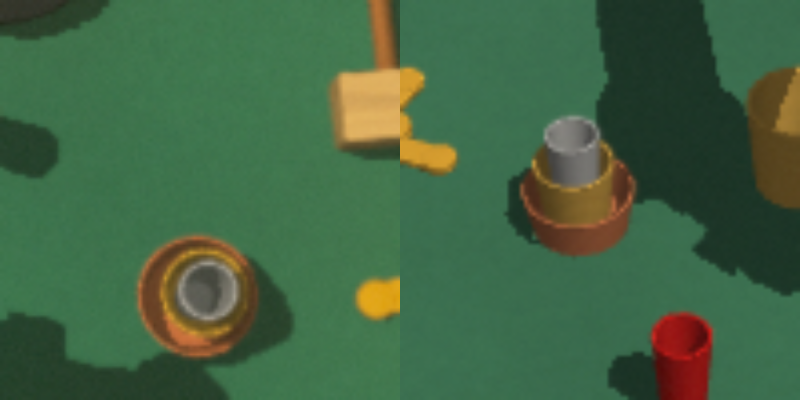

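The steel cup stands in the brass cup inside the copper cup: the top crop has them concentric at about (203,293), and all are upright in the scene crop. On to the chest.

Run:
```python
from h import *
np.set_printoptions(precision=4,suppress=True)
print(ctrl.sense()['joints'],ctrl.sense()['tool_rot'])
```

```text
[-0.0817  0.2734 -0.2575  1.9274  0.0849  0.9514  1.1915] [ 0.0003 -3.1414  0.0006]
```

Call:
{"api": "servo_tool", "payload": {
  "motion": [
    [0.046, 0.288, 0, 0, 0, -0.511, 0.65],
    [0.046, 0.288, 0, 0, 0, -0.511, 0.65],
    [0.046, 0.288, 0, 0, 0, -0.511, 0.65],
    [0.046, 0.288, 0, 0, 0, -0.511, 0.5],
    [0.046, 0.288, 0, 0, 0, -0.511, 0.3],
    [0.046, 0.288, 0, 0, 0, -0.511, 0.3],
    [0.046, 0.288, 0, 0, 0, -0.511, 0.3],
    [0.046, 0.288, 0, 0, 0, -0.511, 0.3]
  ]
}}

```text
t: 14.2
ee_pos: [0.5165, 0.2389, 0.261]
tool_rot: [2.134, 2.305, -0.001]
wrist_force: [0.4, 0.4, 0.5]
opening: 0.299
gripper_force: 0.0
```

Call:
{"api": "servo_tool", "payload": {
  "motion": [
    [0, 0, 0, 0, 0, -0.06, 0.3],
    [0, 0, 0, 0, 0, -0.06, 0.3],
    [0, 0, 0, 0, 0, -0.06, 0.3]
  ]
}}

```text
t: 14.58
ee_pos: [0.516, 0.2404, 0.261]
tool_rot: [2.329, 2.108, -0.001]
wrist_force: [0.6, 0.9, -0.3]
opening: 0.302
gripper_force: 0.0
```

Run:
```python
from h import *
from scipy.spatial.transform import Rotation as R
np.set_printoptions(precision=4,suppress=True)
s=ctrl.sense();p=s['ee_pos'];print(p,R.from_rotvec(s['tool_rot']).as_matrix()[:,1],s['opening'])
print((np.array([.515,.248,.16])-p)/.4)
```

```text
[0.516  0.2404 0.261 ] [ 0.995  -0.0994  0.    ] 0.3024885919526402
[-0.0026  0.0191 -0.2525]
```

Call:
{"api": "servo_tool", "payload": {
  "motion": [
    [-0.002, 0.01, -0.05, 0, 0, 0.02, 0.3],
    [-0.002, 0.01, -0.1, 0, 0, 0.02, 0.3],
    [-0.002, 0.01, -0.15, 0, 0, 0.02, 0.3],
    [-0.002, 0.01, -0.15, 0, 0, 0.02, 0.3],
    [-0.002, 0.01, -0.15, 0, 0, 0.02, 0.3]
  ]
}}

```text
t: 15.2
ee_pos: [0.5154, 0.2454, 0.2017]
tool_rot: [2.263, 2.179, 0.001]
wrist_force: [-0.5, -0.0, -0.1]
opening: 0.301
gripper_force: 0.0
```

Run:
```python
from h import *
print(ctrl.sense()['ee_pos'])
t=snap('top');s=snap('scene')
A=cv2.resize(t['color'][190:290,100:200],(400,400));B=cv2.resize(s['color'][170:270,350:450],(400,400))
cv2.imwrite('pics/c8.png',np.hstack([A,B]))
```

```text
[0.5153576  0.24543231 0.20166437]
```

View pics/c8.png

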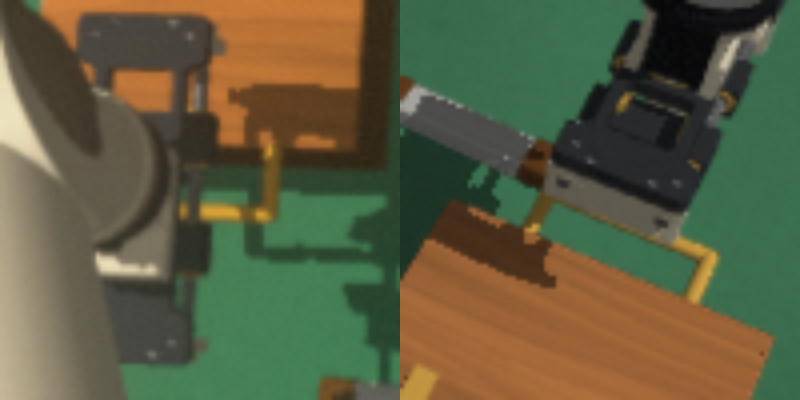

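The fingers straddle the bar (bar in the top crop at row 213, finger blocks at about 138 and 247). Descend.

Call:
{"api": "servo_tool", "payload": {
  "motion": [
    [0, 0, -0.03, 0, 0, 0, 0.3],
    [0, 0, -0.06, 0, 0, 0, 0.3],
    [0, 0, -0.09, 0, 0, 0, 0.3],
    [0, 0, -0.104, 0, 0, 0, 0.3],
    [0, 0, -0.104, 0, 0, 0, 0.3]
  ]
}}

```text
t: 15.92
ee_pos: [0.5145, 0.2454, 0.1586]
tool_rot: [-2.263, -2.178, 0.002]
wrist_force: [-0.1, -0.3, 0.3]
opening: 0.302
gripper_force: 0.0
```

Call:
{"api": "servo_tool", "payload": {
  "motion": [
    [0, 0, 0, 0, 0, 0, 0.2],
    [0, 0, 0, 0, 0, 0, 0.15],
    [0, 0, 0, 0, 0, 0, 0.1],
    [0, 0, 0, 0, 0, 0, 0.0],
    [0, 0, 0, 0, 0, 0, 0.0]
  ]
}}

```text
t: 16.55
ee_pos: [0.5143, 0.2457, 0.1596]
tool_rot: [-2.263, -2.178, 0.001]
wrist_force: [-3.8, -0.9, 4.8]
opening: 0.099
gripper_force: 30.0
```

Gripped (9 mm opening). Raise it along the arc.

Call:
{"api": "servo_tool", "payload": {
  "motion": [
    [0.001, 0, 0.025, 0, 0, 0, 0],
    [0.0025, 0, 0.05, 0, 0, 0, 0],
    [0.0055, 0, 0.075, 0, 0, 0, 0],
    [0.01, 0, 0.1, 0, 0, 0, 0],
    [0.0155, -0.0005, 0.124, 0, 0, 0, 0],
    [0.022, -0.001, 0.148, 0, 0, 0, 0],
    [0.03, -0.001, 0.171, 0, 0, 0, 0],
    [0.0395, -0.0015, 0.195, 0, 0, 0, 0]
  ]
}}

```text
t: 17.55
ee_pos: [0.5315, 0.2449, 0.2382]
tool_rot: [2.264, 2.177, 0.002]
wrist_force: [2.4, 0.5, -4.0]
opening: 0.101
gripper_force: 30.0
```

Subtracting: remaining shift is (0.107, -0.004, 0.1585).

Call:
{"api": "servo_tool", "payload": {
  "motion": [
    [0.01, 0, 0.023, 0, 0, 0, 0],
    [0.022, -0.001, 0.045, 0, 0, 0, 0],
    [0.034, -0.001, 0.067, 0, 0, 0, 0],
    [0.048, -0.0015, 0.088, 0, 0, 0, 0],
    [0.0625, -0.002, 0.108, 0, 0, 0, 0],
    [0.078, -0.003, 0.1275, 0, 0, 0, 0],
    [0.095, -0.0035, 0.146, 0, 0, 0, 0],
    [0.107, -0.004, 0.1585, 0, 0, 0, 0]
  ]
}}

```text
t: 18.55
ee_pos: [0.5738, 0.2431, 0.3008]
tool_rot: [-2.264, -2.178, 0.001]
wrist_force: [3.8, 0.4, -6.9]
opening: 0.099
gripper_force: 30.0
```

Call:
{"api": "servo_tool", "payload": {
  "motion": [
    [0, 0, 0, 0, 0, 0, 0],
    [0, 0, 0, 0, 0, 0, 0],
    [0, 0, 0, 0, 0, 0, 0],
    [0, 0, 0, 0, 0, 0, 0]
  ]
}}

```text
t: 19.05
ee_pos: [0.5734, 0.2431, 0.3005]
tool_rot: [2.264, 2.178, -0.001]
wrist_force: [5.3, -0.4, -8.0]
opening: 0.097
gripper_force: 30.0
```

Run:
```python
from h import *
print(ctrl.sense()['ee_pos'],ctrl.sense()['wrist_force'])
t=snap('top');s=snap('scene')
A=cv2.resize(t['color'][140:280,80:220],(400,400));B=cv2.resize(s['color'][130:330,300:450],(300,400))
C=cv2.resize(s['color'][130:230,200:300],(100,100));D=np.zeros((400,100,3),np.uint8);D[:100]=C; D[100:200]=cv2.resize(t['color'][225:275,320:370],(100,100))
cv2.imwrite('pics/c9.png',np.hstack([A,B,D]))
```

```text
[0.57336427 0.2431139  0.30050237] [ 5.29140241 -0.44687493 -7.98358013]
```

View pics/c9.png

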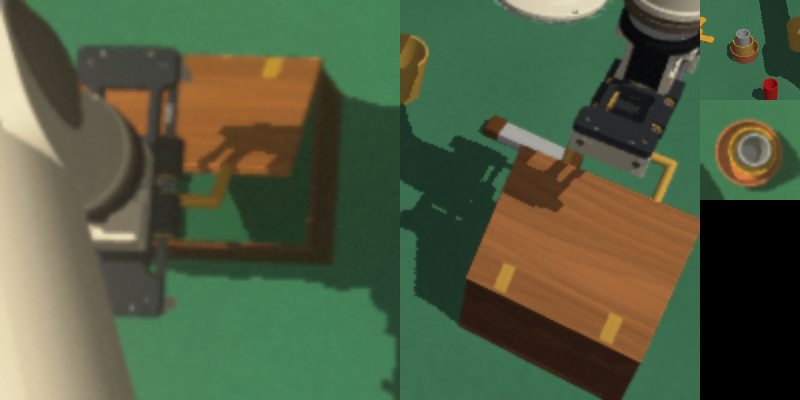

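The lid is half open (TCP rose 0.141 m and moved 0.059 m back, so about 0.78 rad), it is held by the bar, and the cups are still nested. Handing in.

```bash
python3 -c "
from cell import ctrl
print(ctrl.hand_in())"
```

```text
the job is handed in; nothing more can be done
None
```

The job is handed in, with no verdict returned: the three cups stand nested and upright, and the gripper holds the lid at about 0.78 rad (45°, computed from the arm's travel, not read from the hinge); I viewed 11 pictures, one over the limit of 10.

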